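Pack a hand mirror into its gift case

ROBOT

A 6-joint arm with a two-finger parallel gripper is mounted at the origin on the work surface. World frame = base frame: x ahead of the robot, y to its left, z up, the work surface at z = 0. Lengths are in m, angles in rad, forces in N, time in s.
With the tool pointing down it reaches from about 0.325 to 0.9 m from the base axis. Payload 3.5 kg.
Tool frame: the origin (TCP) lies on the centre line of the jaws, within the pads' length; the fingertips stand env.tip_reach ahead of it and the grasp point (between the pads) lies 5 mm behind it (env.tip_reach is the distance from the TCP to the fingertips, in m); z points along the fingers, y is the direction in which the jaws open and shut (so a half turn about z gives the same grasp; the last joint's range is limited). The gripper opens to 85 mm and grips with 20 to 120 N. Pads are 22 mm wide; open, the fingers measure 114 mm over their backs; the gripper's body (76 mm by 85 mm) begins 54 mm behind the grasp point. The pads swing forward as they close: fully open they stand 13 mm farther back than shut.
Start: joints at [-1.357, 0.276, -0.026, 1.268, 0, 1.467], TCP at [0.195, -0.594, 0.245] pointing down, gripper open.
Joint ranges: [-3.12, 3.12], [-0.85, 1.88], [-1.08, 1.24], [-1.95, 2.15], [-1.57, 1.53], [-3.14, 3.14]. Speed limits (rad/s): [2.57, 2.57, 3.14, 3.14, 3.14, 3.14].

INTERFACE

Orientations are given as a 3x3 rotation matrix whose columns are the frame's x, y, z axes.
In Python, from plant import env, read_camera, camera_params, ticket gives the robot as it stands.
- The arm moves only by the tool drive_tool, never from a script. Its arguments are lists of equal length, an entry for each row: "travel": the shift along the tool's x, y, z in mm, a list of three; "spin": the turn about the tool's z in degrees. A call has 1 to 5 rows; each row shifts and turns the commanded pose from where the row before left it, along the tool's axes as they then stand; what a row does not reach is not made up. A row lasts 1/8 s, in which the tool goes at most 62.5 mm and 10.7 degrees, less where a joint would pass 70% of its speed; a pose out of reach is approached as far as the arm can. A call with a gripper value outside its range is refused whole. "jaw" is the opening, from 0 (shut) to 1 (fully open), set as the call begins (left out, the last holds). The fingers move at their own pace and stop on an object; the grip force is fixed at half the most. Time passes only in rows, so rows that do not move let the fingers close. It gives the time, the measured TCP pose, the force and the opening at its end, in the units of the state.
- env.read_state(): the state, without advancing time (a new reading comes with each control period).
- read_camera(name): name is "scene" or "side" or "wrist"; returns the picture (400x640x3 uint8, red, green, blue); there is no depth.
- camera_params(name): a dict with "fx", "fy", "cx", "cy" (pixels), "R" (3x3) and "t" (3): a world point X has camera coordinates R X + t. Camera axes: x right, y down, z forward; pixel columns grow to the right and rows downward; lengths in m; the calibration is good to about 2 mm. A picture is of the moment at which its call begins: read the wrist's pose just before it. camera_params takes no time and is no camera call; for the wrist camera it gives the pose at the moment of the call.
- ticket.close_job(): hands the job in, once; it reports no verdict.
The state is a dict: "time_s": time; "q": joint angles; "joint_velocities": joint speeds; "effort": joint torques, N m; "ee_pos": TCP position; "tool_rot": TCP orientation; "wrist_force": force on the tool from outside, world axes, zero at the start; "wrist_torque": the same for the moment, N m; "gripper_width": finger opening in m.
Only numpy, scipy, OpenCV 4.12 (cv2) and the standard library are available. Lean on these libraries where they do the work, as an engineer would, in place of code of your own. Each camera call takes 0.05 s, during which the arm holds its last target. There are 200 camera calls.

TASK

Take the wooden hand mirror out of the display rack, lay it flat on the bare counter with its glass up and let go of it; then take it again by its long sides and press it, glass up, fully home in its mirror-shaped cutout in the gift case. It is a tight fit: set it in the mouth gently, do not drop it in, and push it down until both its sides and its whole length sit on the bottom; leave the carton, the bottle and the jar where they stand.

Things in the scene. Friction and masses are not known exactly. Their poses are not given: they have to be found in the camera images.
- mirror: Wooden hand mirror, ~0.2 kg. Head 90 x 22 x 56 mm (x, y, z), dark handle 70 x 18 x 26 mm on a short side, mid-width, backs flush. Starts on a long edge in a rack slot. Origin: centre of that edge. x to handle (head -45..45, handle 45..115 mm), y out of the glass (glass y = 11, back -11), z across the width (0..56). Mass centre x = 18 mm. Standing free it tips by itself if leant over 0.38 rad.
- mirror_head (a point): point at the centre of the back of the mirror's head (axes as mirror)
- mirror_tail (a point): point on the back of the mirror's handle, on its centre line, 5 mm from the handle's free end and 110 mm from mirror_head (axes as mirror)
- case: Fixed open gift case, rim 30 mm high, rigid grey insert with its top 28 mm above the counter. Origin on the counter under the centre of the cutout's head part; x along the cutout to its handle end, z up. Case spans x -73..143, y -75..75 mm, no lid. Cutout 16 mm deep, head part x -47..47, y -29.5..29.5; handle slot x 47..117, y -15..15.
- seat (a point): Centre of the cutout head's floor, 12 mm above the counter (case axes); mirror_head comes here. Four black spring nubs in the head's long sides (x = -28, 28 mm) stick out 3.5 mm: a mirror set in the mouth rests on them, its back ~12 mm above the floor. One long side often goes down first and jams it aslant; then press on the high side (~12 N at 18 mm off centre). At home it stays, 6 mm proud.
- seat_tail (a point): point on the cutout's floor 110 mm along x from seat; mirror_tail comes here
- rack: Fixed wooden display rack, 84 x 140 mm, two slots along its x at y = -40 and 40 mm, 26 mm wide. Slot floor 6 mm, slot wall tops 24 mm above the counter, walls 70 mm long. The mirror stands in one slot, its head about centred, the carton in the other. Origin on the counter under the rack's centre, z up.
- carton: Bystander: green soap carton with a paper band, 90 x 22 x 56 mm (x, y, z), 0.15 kg, standing on its long edge in the other slot. Origin: centre of its underside.
- oil_bottle: Bystander: small amber bottle, 36 mm across, 85 mm tall. Origin: centre of its underside.
- cream_jar: Bystander: low white jar, 52 mm across, 45 mm tall. Origin: centre of its underside.
Mind the look-alikes: they are no part of the job. What is shaped like the mirror but blue is not meant.

How it is judged:
On the way:
1. the mirror lies flat on the counter, glass up, let go (angle between mirror's own y axis and vertical below 0.08 rad and height (world z) of mirror_head below 0.005 m and height (world z) of mirror_tail below 0.006 m and contact force between the fingers and mirror below 0.1 N and linear speed of mirror below 0.02 m/s), for 0.2 s.
At the end, for the whole second after the job is handed in: The mirror rests glass up in its cutout, its head's back within 2.5 mm and its handle's back within 3.5 mm of the cutout's floor, head within 5 mm and handle end within 7 mm of their places sideways, tilted less than 0.05 rad, at rest; carton, bottle and jar within 30 mm of where they started (horizontal distance between mirror_head and seat below 0.005 m and z of mirror_head in the frame of seat between -0.003 and 0.0025 m and z of mirror_tail in the frame of seat_tail below 0.0035 m and horizontal distance between mirror_tail and seat_tail below 0.007 m and angle between mirror's own y axis and vertical below 0.05 rad and linear speed of mirror below 0.02 m/s and distance of each of carton, oil_bottle, cream_jar from where it was at the start of the episode below 0.03 m); the robot touches nothing.
It fails at once if the mirror is dropped or slammed into the case (faster than 0.4 m/s within 60 mm over the cutout) (horizontal distance between mirror_head and seat below 0.02 m and z of mirror_head in the frame of seat below 0.06 m and linear speed of mirror above 0.4 m/s).
It fails at once if the carton, bottle or jar is pushed away or knocked over (distance of any of carton, oil_bottle, cream_jar from where it was at the start of the episode above 0.03 m or angle between any of carton, oil_bottle, cream_jar's own z axis and vertical above 0.5 rad).
It also fails if it takes over 69 s, if anything falls off the work surface, if the arm or the gripper's body presses on something with over 40 N, if the wrist force passes 120 N, or if a joint passes its speed limit or range.

## Working session

There is one attempt and no reset: what is moved stays moved. The work goes in short steps, Python scripts to look and compute and a tool call to move; the robot and the scene stay as the last step left them, time stands still between calls to the robot, and variables do not carry over. Pictures are saved under pics/ and viewed, about 8 in all and at most 12, crops included, and the job is handed in when it is done.

Besides the shell and the picture viewer there is one more tool, called in YAML: its name, and indented under it one key for each argument. drive_tool: Moves the arm, as the interface text tells. Its arguments: {"type":"object","properties":{"travel":{"type":"array","items":{"type":"array","items":{"type":"number"}}},"spin":{"type":"array","items":{"type":"number"}},"jaw":{"type":"number"}},"required":["travel","spin"]}

```bash
mkdir -p pics; ls
cat > h.py <<'E'
import numpy as np, cv2
from plant import env, read_camera, camera_params, ticket
def shot(name,fn,crop=None,scale=1):
    P=camera_params(name); im=read_camera(name)[:,:,::-1]
    np.save('pics/'+fn+'.npy',im)
    if crop: x0,y0,x1,y1=crop; im=im[y0:y1,x0:x1]
    if scale!=1: im=cv2.resize(im,None,fx=scale,fy=scale,interpolation=cv2.INTER_CUBIC)
    cv2.imwrite('pics/'+fn+'.png',im); return P
def ray(P,u,v,z):
    R=np.array(P['R']);t=np.array(P['t']);c=-R.T@t
    d=R.T@np.array([(u-P['cx'])/P['fx'],(v-P['cy'])/P['fy'],1]); return c+d*(z-c[2])/d[2]
def proj(P,X):
    c=np.array(P['R'])@np.array(X)+np.array(P['t']); return [P['fx']*c[0]/c[2]+P['cx'],P['fy']*c[1]/c[2]+P['cy']]
E
python3 - <<'E'
from h import *
for n in ['scene','side']:
    P=shot(n,n+'0'); R=np.array(P['R']);print(n,-R.T@np.array(P['t']),R[2],P['fx'])
s=env.read_state();print(s['time_s'],s['tool_rot'],env.tip_reach,s['gripper_width'])
E
```

```text
pics
scene [ 0.96571376 -0.48539932  0.89307641] [-0.40233029  0.46183352 -0.7904683 ] 366.3378486495176
side [0.41433801 0.53080251 0.74955292] [ 0.12265347 -0.60804215 -0.78437292] 374.4178637771998
0.1 [[ 9.50228352e-01  3.11554005e-01 -4.24753687e-04]
 [ 3.11554234e-01 -9.50226428e-01  1.92232321e-03]
 [ 1.95295317e-04 -1.95897983e-03 -9.99998062e-01]] 0.014 0.08527073072589057
```

View pics/scene0.png

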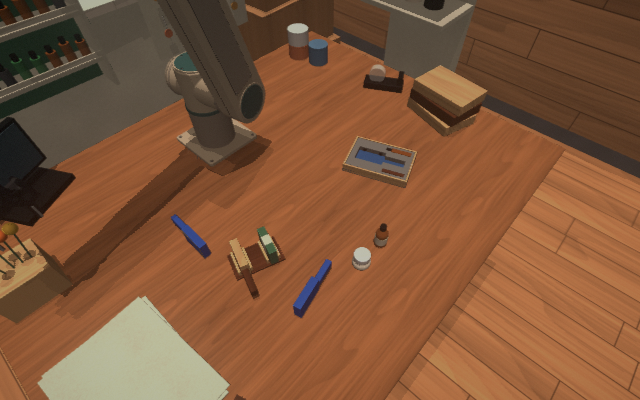

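View pics/side0.png

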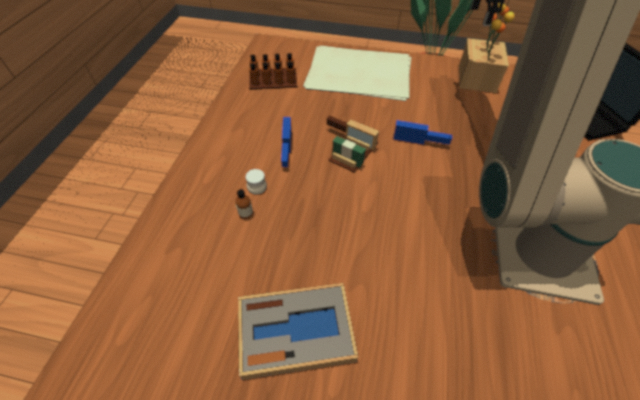

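Scene: the mirror stands in the rack near (242,262), with the carton beside it at (268,245). The bottle is at (381,236), the jar at (362,258) and the case at (380,160). The blue things are decoys. Next I'll enlarge the rack and the case.

Run:
```python
import numpy as np,cv2
a=np.load('pics/scene0.npy');b=np.load('pics/side0.npy')
f=lambda im,x0,y0,w,h,s:cv2.resize(im[y0:y0+h,x0:x0+w],None,fx=s,fy=s,interpolation=cv2.INTER_CUBIC)
o=np.hstack([f(a,215,215,80,100,5),f(b,310,100,80,100,5)])
cv2.imwrite('pics/rack.png',o)
o=np.hstack([f(a,335,125,100,75,4),f(b,230,275,133,100,3)[:300,:400]])
cv2.imwrite('pics/case.png',f(b,230,280,135,100,5.5))
```

```text
(no output)
```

View pics/rack.png

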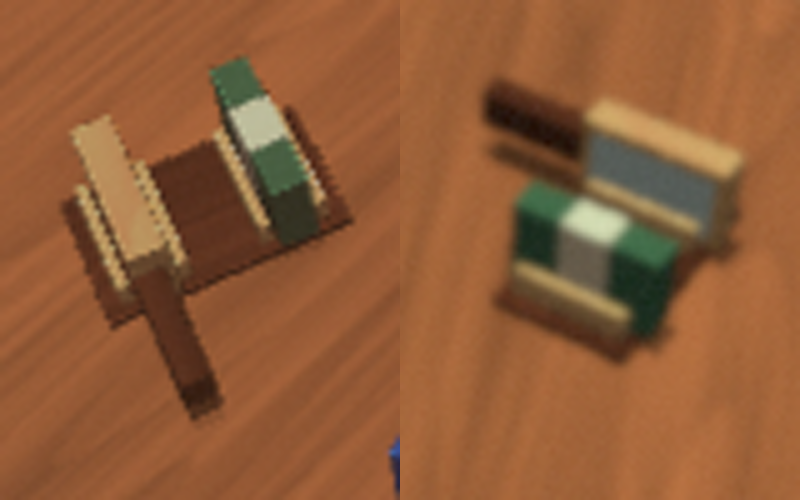

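View pics/case.png

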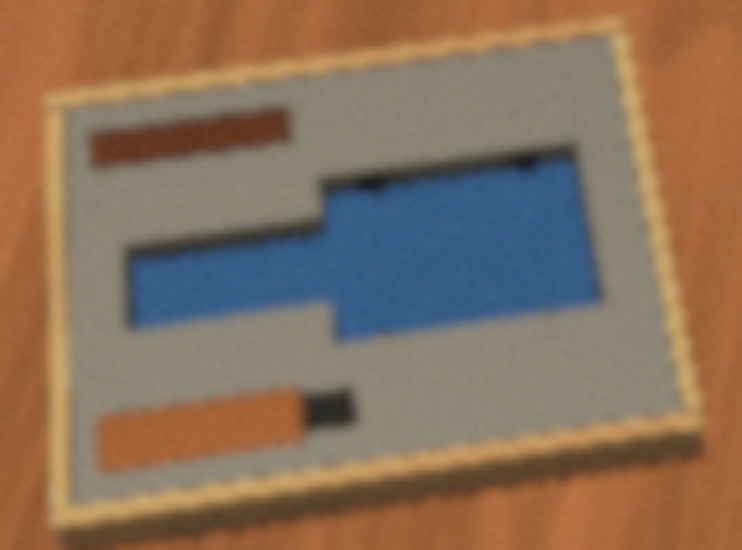

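Run:
```python
from h import *
S=camera_params('scene');D=camera_params('side')
m=[ray(S,215+u/5,215+v/5,.062) for u,v in [(70,130),(110,118),(172,248),(128,265)]]
m2=[ray(D,310+(u-400)/5,100+v/5,.062) for u,v in [(600,98),(745,155),(585,130),(728,180)]]
print('mirror top scene',np.round(m,4),'side',np.round(m2,4))
for n,c in(('sc',m),('si',m2)): print(n,np.mean(c,0))
d=(m[2]+m[3]-m[0]-m[1])/2;print('xdir ang',np.degrees(np.arctan2(d[1],d[0])),np.linalg.norm(d))
h=[ray(D,230+u/5.5,280+v/5.5,.028) for u,v in [(325,181),(577,147),(603,300),(335,342),(128,247),(128,330)]]
h=np.array(h);c=h[:4].mean(0);print(np.round(h,4),'head c',c)
d=h[4:].mean(0)-(h[1]+h[2])/2;print('case x ang',np.degrees(np.arctan2(d[1],d[0])),np.linalg.norm(d))
e=(h[0]+h[3]-h[1]-h[2]);print(np.degrees(np.arctan2(e[1],e[0])),np.linalg.norm(e)/2)
o=[ray(D,230+u/5.5,280+v/5.5,.030) for u,v in [(48,98),(620,22),(700,418),(55,525)]];o=np.array(o)
print('rim',np.round(o,4),o.mean(0))
for n,u,v in(('jar',362,252),('bot',383,229)): print(n,ray(S,u,v,.045 if n=='jar' else .085))
s=env.read_state();P=camera_params('wrist');R=np.array(P['R']);print('wrist cam',-R.T@np.array(P['t']),R[2])
```

```text
mirror top scene [[ 0.4195 -0.2642  0.062 ]
 [ 0.4294 -0.245   0.062 ]
 [ 0.5143 -0.2745  0.062 ]
 [ 0.5053 -0.2958  0.062 ]] side [[ 0.5007 -0.2932  0.062 ]
 [ 0.4156 -0.2638  0.062 ]
 [ 0.5044 -0.2647  0.062 ]
 [ 0.4222 -0.2418  0.062 ]]
sc [ 0.46712465 -0.26986771  0.062     ]
si [ 0.46072052 -0.26589956  0.062     ]
xdir ang -19.672014295679908 0.09064809301680307
[[0.5274 0.2686 0.028 ]
 [0.4414 0.2368 0.028 ]
 [0.4223 0.2889 0.028 ]
 [0.5093 0.3225 0.028 ]
 [0.5888 0.3064 0.028 ]
 [0.5797 0.3337 0.028 ]] head c [0.47511185 0.27921192 0.028     ]
case x ang 20.566863552866266 0.16276600486398085
20.683766646984036 0.09250371533064948
rim [[0.6345 0.2609 0.03  ]
 [0.4346 0.1862 0.03  ]
 [0.3836 0.3211 0.03  ]
 [0.5825 0.3982 0.03  ]] [0.50879239 0.29158534 0.03      ]
jar [ 0.69928486 -0.04328193  0.045     ]
bot [0.70903004 0.02922158 0.085     ]
wrist cam [ 0.26960305 -0.56933422  0.37205139] [-0.2955701  -0.09458907 -0.95062675]
```

Zoomed views: the mirror's glass (grey) faces the carton and its handle points to about -20°. The cutout's handle end points to about +20.6°, and I can see the black nubs. Since the tool always points down, I'll stand the mirror on the counter, tip it onto its back with a finger, then regrasp it.

```bash
cat >> h.py <<'E'
def plan(x,y,z,th,n):
    s=env.read_state();p=np.array(s['ee_pos']);R=np.array(s['tool_rot']);a=np.degrees(np.arctan2(R[1,0],R[0,0]))
    d=(np.array([x,y,z])-p)*1000/n; dth=((th-a+180)%360-180)/n
    for i in range(n):
        t=np.radians(a+dth*i);c,q=np.cos(t),np.sin(t)
        print([round(float(d@[c,q,0]),1),round(float(d@[q,-c,0]),1),round(float(-d[2]),1)],round(-dth,2))
E
python3 - <<'E'
from h import *
plan(.482,-.275,.2,160.3,15)
E
```

```text
[24.8, -14.2, 3.0] -9.48
[26.8, -9.9, 3.0] -9.48
[28.1, -5.4, 3.0] -9.48
[28.6, -0.7, 3.0] -9.48
[28.3, 4.1, 3.0] -9.48
[27.2, 8.7, 3.0] -9.48
[25.5, 13.0, 3.0] -9.48
[23.0, 17.0, 3.0] -9.48
[19.8, 20.6, 3.0] -9.48
[16.2, 23.6, 3.0] -9.48
[12.1, 25.9, 3.0] -9.48
[7.6, 27.5, 3.0] -9.48
[3.0, 28.4, 3.0] -9.48
[-1.7, 28.5, 3.0] -9.48
[-6.4, 27.9, 3.0] -9.48
```

drive_tool:
  travel:
    - [25, -14, 3]
    - [27, -10, 3]
    - [28, -5, 3]
    - [29, -1, 3]
    - [28, 4, 3]
  spin: [-9.5, -9.5, -9.5, -9.5, -9.5]
  jaw: 0.7

```text
time_s: 0.72
ee_pos: [0.2911, -0.4866, 0.2297]
tool_rot: [[0.407, 0.913, -0.0], [0.913, -0.407, 0.001], [0.001, -0.001, -1.0]]
wrist_force: [-0.2, -0.4, 0.0]
gripper_width: 0.0595
```

drive_tool:
  travel:
    - [27, 9, 3]
    - [25, 13, 3]
    - [23, 17, 3]
    - [20, 21, 3]
    - [16, 24, 3]
  spin: [-9.5, -9.5, -9.5, -9.5, -9.5]

```text
time_s: 1.35
ee_pos: [0.3875, -0.3809, 0.2147]
tool_rot: [[-0.398, 0.917, -0.001], [0.917, 0.398, 0.001], [0.001, -0.0, -1.0]]
wrist_force: [-0.5, -0.4, 0.4]
gripper_width: 0.0595
```

drive_tool:
  travel:
    - [12, 26, 3]
    - [8, 27, 3]
    - [3, 28, 3]
    - [-2, 28, 3]
    - [-6, 28, 3]
  spin: [-9.5, -9.5, -9.5, -9.5, -9.5]

```text
time_s: 1.98
ee_pos: [0.4815, -0.2751, 0.1997]
tool_rot: [[-0.945, 0.326, -0.001], [0.326, 0.945, 0.001], [0.001, 0.0, -1.0]]
wrist_force: [0.9, -0.1, -0.4]
gripper_width: 0.0598
```

drive_tool:
  travel:
    - [0, 0, 0]
    - [0, 0, 0]
  spin: [0, 0]

```text
time_s: 2.22
ee_pos: [0.4808, -0.2762, 0.2]
tool_rot: [[-0.943, 0.333, -0.001], [0.333, 0.943, 0.0], [0.001, -0.0, -1.0]]
wrist_force: [-0.5, 0.8, 0.2]
gripper_width: 0.06
```

Run:
```python
from h import *
P=shot('wrist','w1'); plan(.482,-.275,.2,160.3,1); print(env.tip_reach,env.read_state()['gripper_width'])
import pickle;pickle.dump(P,open('w1.pkl','wb'))
```

```text
[-0.7, 1.8, 0.2] 0.25
0.014 0.05994463558080893
```

View pics/w1.png

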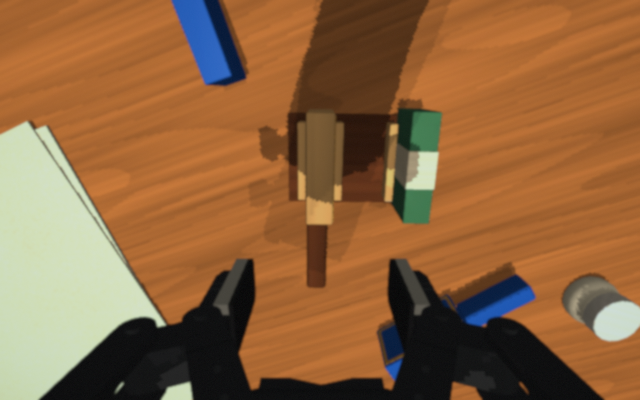

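Wrist view: the head's top edge runs from (320,108) to (319,223) and the handle end is at (316,287). The carton is on the right, clear of the fingers.

Run:
```python
from h import *
import pickle;P=pickle.load(open('w1.pkl','rb'))
a=[ray(P,u,v,.062) for u,v in [(306,109),(335,109),(332,223),(307,223)]];a=np.array(a)
c=a.mean(0);d=a[2:].mean(0)-a[:2].mean(0);print(a.round(4),c,np.degrees(np.arctan2(d[1],d[0])),np.linalg.norm(d),np.linalg.norm(a[2]-a[3]))
e=ray(P,316,286,.047);print(e, np.linalg.norm(e-c),np.degrees(np.arctan2(*(e-c)[1::-1])))
u=d/np.linalg.norm(d);g=c+.018*u;print(g);plan(g[0],g[1],.043,160,1)
```

```text
[[ 0.4138 -0.2654  0.062 ]
 [ 0.421  -0.2451  0.062 ]
 [ 0.5061 -0.2766  0.062 ]
 [ 0.4992 -0.296   0.062 ]] [ 0.46003561 -0.27076309  0.062     ] -20.021780864372523 0.09068831929889654 0.020581547606119764
[ 0.56591791 -0.31227615  0.047     ] 0.11471440146196694 -21.40855262498092
[ 0.47694774 -0.27692589  0.062     ]
[3.4, -1.7, 157.2] 0.55
```

drive_tool:
  travel:
    - [3, -1, 0]
    - [0, 0, 45]
    - [0, 0, 45]
    - [0, 0, 40]
    - [0, 0, 27]
  spin: [0.5, 0, 0, 0, 0]

```text
time_s: 2.9
ee_pos: [0.4765, -0.2759, 0.0414]
tool_rot: [[-0.94, 0.342, -0.002], [0.342, 0.94, 0.001], [0.002, 0.001, -1.0]]
wrist_force: [0.2, 0.1, -0.3]
gripper_width: 0.0597
```

drive_tool:
  travel:
    - [0, 0, 0]
    - [0, 0, 0]
    - [0, 0, 0]
    - [0, 0, 0]
    - [0, 0, 0]
  spin: [0, 0, 0, 0, 0]
  jaw: 0

```text
time_s: 3.52
ee_pos: [0.479, -0.2769, 0.0448]
tool_rot: [[-0.941, 0.34, 0.002], [0.34, 0.941, -0.002], [-0.002, -0.001, -1.0]]
wrist_force: [-1.3, 0.1, 5.9]
gripper_width: 0.0213
```

drive_tool:
  travel:
    - [0, 0, -20]
    - [0, 0, -35]
    - [0, 0, -35]
    - [0, 0, 0]
  spin: [0, 0, 0, 0]

```text
time_s: 4.03
ee_pos: [0.4802, -0.2774, 0.1362]
tool_rot: [[-0.941, 0.339, 0.005], [0.339, 0.941, -0.004], [-0.006, -0.002, -1.0]]
wrist_force: [0.8, -0.1, -1.9]
gripper_width: 0.0211
```

Run:
```python
from h import *
plan(.48,.05,.133,200.6,10);
```

```text
[11.1, 30.8, 0.3] -4.04
[8.9, 31.5, 0.3] -4.04
[6.7, 32.1, 0.3] -4.04
[4.4, 32.4, 0.3] -4.04
[2.1, 32.7, 0.3] -4.04
[-0.2, 32.7, 0.3] -4.04
[-2.5, 32.6, 0.3] -4.04
[-4.8, 32.4, 0.3] -4.04
[-7.1, 32.0, 0.3] -4.04
[-9.3, 31.4, 0.3] -4.04
```

drive_tool:
  travel:
    - [11, 31, 0]
    - [9, 32, 0]
    - [7, 32, 0]
    - [4, 32, 0]
    - [2, 33, 0]
  spin: [-4, -4, -4, -4, -4]

```text
time_s: 4.65
ee_pos: [0.4773, -0.1103, 0.1315]
tool_rot: [[-1.0, -0.005, -0.003], [-0.005, 1.0, 0.001], [0.003, 0.001, -1.0]]
wrist_force: [0.3, -0.3, -1.6]
gripper_width: 0.0214
```

drive_tool:
  travel:
    - [0, 33, 0]
    - [-3, 33, 0]
    - [-5, 32, 0]
    - [-7, 32, 0]
    - [-9, 31, 0]
  spin: [-4, -4, -4, -4, -4]

```text
time_s: 5.28
ee_pos: [0.4782, 0.0529, 0.1315]
tool_rot: [[-0.938, -0.347, -0.003], [-0.347, 0.938, 0.0], [0.003, 0.001, -1.0]]
wrist_force: [1.0, 0.5, -2.2]
gripper_width: 0.0214
```

drive_tool:
  travel:
    - [0, 0, 0]
    - [0, 0, 40]
    - [0, 0, 40]
    - [0, 0, 10]
    - [0, 0, 0]
  spin: [0, 0, 0, 0, 0]

```text
time_s: 5.9
ee_pos: [0.4789, 0.0513, 0.0426]
tool_rot: [[-0.939, -0.344, -0.002], [-0.344, 0.939, -0.0], [0.002, 0.001, -1.0]]
wrist_force: [0.9, -0.2, -1.6]
gripper_width: 0.0211
```

Lower it until it touches the counter.

drive_tool:
  travel:
    - [0, 0, 2]
    - [0, 0, 2]
    - [0, 0, 0]
  spin: [0, 0, 0]

```text
time_s: 6.28
ee_pos: [0.4803, 0.0517, 0.04]
tool_rot: [[-0.939, -0.344, 0.001], [-0.344, 0.939, -0.0], [-0.001, -0.001, -1.0]]
wrist_force: [-1.7, -0.2, -1.9]
gripper_width: 0.021
```

drive_tool:
  travel:
    - [0, 0, 1]
    - [0, 0, 1]
    - [0, 0, 0]
  spin: [0, 0, 0]

```text
time_s: 6.65
ee_pos: [0.4802, 0.0517, 0.0388]
tool_rot: [[-0.939, -0.345, 0.001], [-0.345, 0.939, -0.0], [-0.001, -0.0, -1.0]]
wrist_force: [-3.3, -0.5, 9.8]
gripper_width: 0.0213
```

On the counter. Release it, lower a little and look before tipping.

drive_tool:
  travel:
    - [0, 0, -1]
    - [0, 0, 0]
    - [0, 0, 0]
    - [0, 0, 4]
    - [0, 0, 4]
  spin: [0, 0, 0, 0, 0]
  jaw: 1

```text
time_s: 7.28
ee_pos: [0.4796, 0.0517, 0.0299]
tool_rot: [[-0.939, -0.344, -0.0], [-0.344, 0.939, 0.0], [0.0, 0.0, -1.0]]
wrist_force: [0.2, 0.4, 0.3]
gripper_width: 0.0857
```

Run:
```python
from h import *
shot('side','s1',(220,120,480,300),3)
print(env.read_state()['ee_pos'],env.read_state()['gripper_width'])
```

```text
[0.47911586 0.05169007 0.02939992] 0.08535753915860637
```

View pics/s1.png

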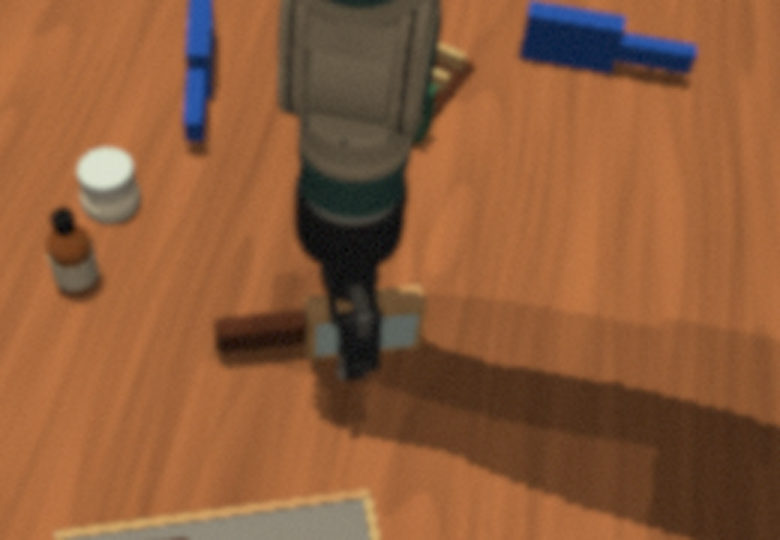

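It stands free with the glass (grey) toward the case, its handle toward the bottle side and the fingers open around it. Tip it over with the glass-side finger.

drive_tool:
  travel:
    - [0, -14, 0]
    - [0, -12, 0]
    - [0, -8, 0]
    - [0, -8, 0]
    - [0, -8, 0]
  spin: [0, 0, 0, 0, 0]

```text
time_s: 7.95
ee_pos: [0.4972, 0.0041, 0.0304]
tool_rot: [[-0.939, -0.344, 0.0], [-0.344, 0.939, -0.0], [-0.0, -0.0, -1.0]]
wrist_force: [-0.4, 0.7, -0.2]
gripper_width: 0.0857
```

drive_tool:
  travel:
    - [0, -5, 0]
    - [0, -5, 0]
    - [0, 0, 0]
    - [0, 0, 0]
  spin: [0, 0, 0, 0]

```text
time_s: 8.45
ee_pos: [0.5003, -0.0045, 0.0303]
tool_rot: [[-0.939, -0.345, -0.0], [-0.345, 0.939, 0.0], [0.0, 0.0, -1.0]]
wrist_force: [-0.6, -0.9, 0.4]
gripper_width: 0.0852
```

Run:
```python
from h import *
shot('side','s2',(220,120,480,300),3)
```

```text
(no output)
```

View pics/s2.png

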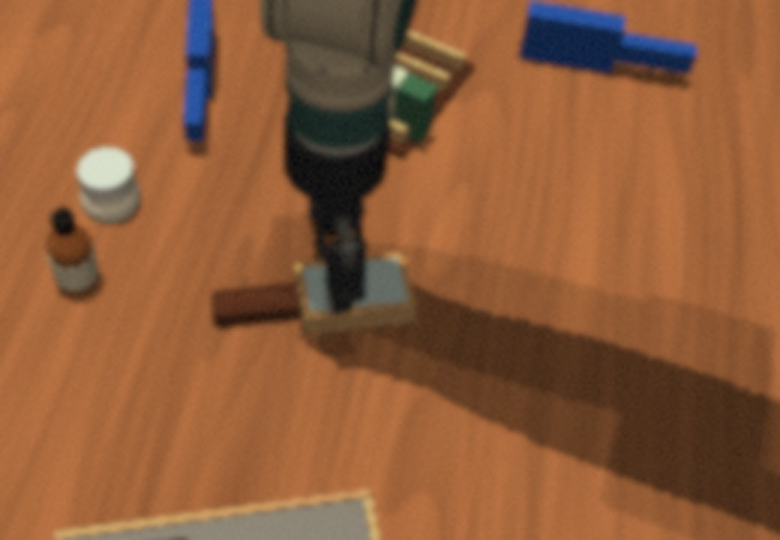

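It looks tipped glass up. Lift and check with the wrist camera.

drive_tool:
  travel:
    - [0, 0, -30]
    - [0, 0, -45]
    - [0, 0, -45]
    - [0, 0, -45]
    - [0, 0, 0]
  spin: [0, 0, 0, 0, 0]

```text
time_s: 9.12
ee_pos: [0.5035, -0.0048, 0.1997]
tool_rot: [[-0.939, -0.345, 0.009], [-0.345, 0.939, -0.001], [-0.008, -0.004, -1.0]]
wrist_force: [0.8, -1.0, -0.4]
gripper_width: 0.0856
```

Run:
```python
from h import *
import pickle
P=shot('wrist','w2');pickle.dump(P,open('w2.pkl','wb'))
S=camera_params('side');shot('side','s3')
a=np.load('pics/w2.npy');b=np.load('pics/s3.npy')[190:250,280:380]
b=cv2.resize(b,(400,240),interpolation=cv2.INTER_CUBIC)
o=np.zeros((600,640,3),np.uint8);o[:360]=a[:360];o[360:,:400]=b
cv2.imwrite('pics/c2.png',o)
```

```text
(no output)
```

View pics/c2.png

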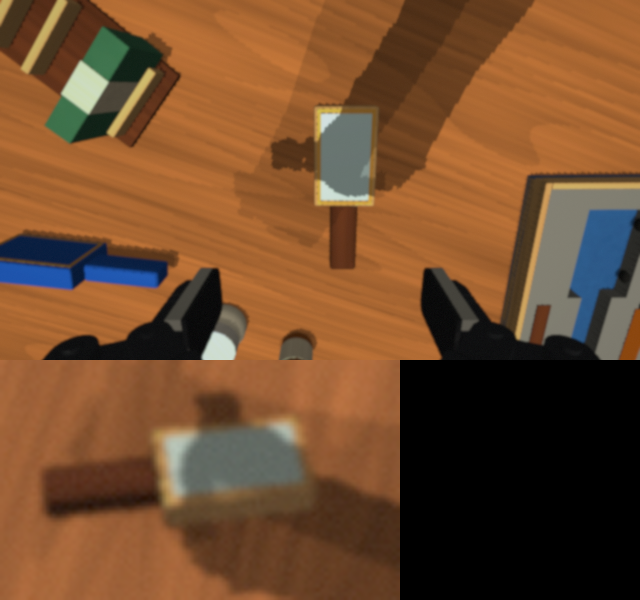

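The mirror lies flat with its glass up. The head corners are near (315,105), (378,106), (375,206) and (314,205), and the handle end is at (342,268).

Run:
```python
from h import *
import pickle;P=pickle.load(open('w2.pkl','rb'))
a=[ray(P,u,v,.022) for u,v in [(315,105),(378,106),(375,206),(314,205)]];a=np.array(a)
c=a.mean(0);d=a[2:].mean(0)-a[:2].mean(0);ang=np.degrees(np.arctan2(d[1],d[0]))
print(c,ang,np.linalg.norm(d),np.linalg.norm(a[1]-a[0]),np.linalg.norm(a[2]-a[3]))
e=ray(P,342,268,.018);print(e, np.linalg.norm(e-c),np.degrees(np.arctan2(*(e-c)[1::-1])))
for th in(ang,): 
  u=d/np.linalg.norm(d);g=c+.012*u;print(g);plan(g[0],g[1],.06,ang+180,1)
```

```text
[0.47609862 0.00701954 0.022     ] 20.28248888688096 0.08970631458845112 0.05347680654700046 0.0567930031806677
[0.58200058 0.04510033 0.018     ] 0.11261159664886661 19.777838682862622
[0.48735456 0.01117933 0.022     ]
[6.9, 19.1, 135.5] -0.11
```

drive_tool:
  travel:
    - [7, 19, 20]
    - [0, 0, 50]
    - [0, 0, 50]
    - [0, 0, 40]
    - [0, 0, 20]
  spin: [0, 0, 0, 0, 0]

```text
time_s: 9.85
ee_pos: [0.4827, 0.0114, 0.011]
tool_rot: [[-0.939, -0.345, -0.008], [-0.345, 0.939, 0.001], [0.008, 0.004, -1.0]]
wrist_force: [0.2, -0.3, -0.7]
gripper_width: 0.0853
```

drive_tool:
  travel:
    - [0, 0, 0]
    - [0, 0, 0]
    - [0, 0, 0]
    - [0, 0, 0]
  spin: [0, 0, 0, 0]
  jaw: 0

```text
time_s: 10.35
ee_pos: [0.4878, 0.0108, 0.0159]
tool_rot: [[-0.939, -0.345, 0.001], [-0.345, 0.939, -0.0], [-0.001, -0.001, -1.0]]
wrist_force: [0.1, -0.0, -1.2]
gripper_width: 0.0544
```

drive_tool:
  travel:
    - [0, 0, 0]
    - [0, 0, -30]
    - [0, 0, -30]
    - [0, 0, -10]
    - [0, 0, 0]
  spin: [0, 0, 0, 0, 0]

```text
time_s: 10.98
ee_pos: [0.4878, 0.0108, 0.0857]
tool_rot: [[-0.939, -0.344, 0.002], [-0.344, 0.939, -0.0], [-0.001, -0.001, -1.0]]
wrist_force: [0.6, -0.9, -2.2]
gripper_width: 0.0546
```

Run:
```python
from h import *
import pickle
P=shot('wrist','w3',(200,80,480,290),2.8);pickle.dump(P,open('w3.pkl','wb'))
s=env.read_state();print(s['ee_pos'],s['gripper_width'],s['wrist_force'],s['wrist_torque'],s['tool_rot'])
```

```text
[0.48689867 0.01085211 0.08483681] 0.05443113912539049 [-1.0120472  -0.71382685 -2.18396559] [0.00400048 0.02279273 0.03263665] [[-9.38809784e-01 -3.44435692e-01 -4.93358623e-04]
 [-3.44435766e-01  9.38809884e-01  7.15866917e-05]
 [ 4.38512940e-04  2.37136642e-04 -9.99999876e-01]]
```

View pics/w3.png

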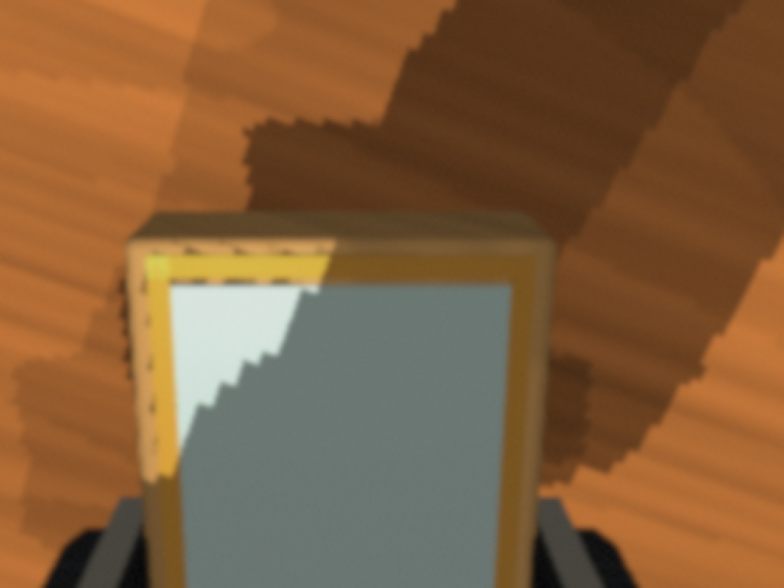

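The mirror is held level. Its head end's top corners are at about (246,166) and (397,166), and the pads are on its long sides. Now compute how the mirror sits in the tool.

Run:
```python
from h import *
import pickle;P=pickle.load(open('w3.pkl','rb'))
f=lambda u,v,z:ray(P,200+u/2.8,80+v/2.8,z)
for z in(.089,.091,.093):
  l,r=f(128,242,z),f(553,240,z);l2=f(148,560,z);r2=f(532,560,z)
  m=(l+r)/2;d=(r-l);n=np.array([d[1],-d[0],0]);n/=np.linalg.norm(n)
  print(z,np.linalg.norm(d),'ang',np.degrees(np.arctan2(n[1],n[0])),'side angs',[np.degrees(np.arctan2(*(q-p)[1::-1])) for p,q in((l,l2),(r,r2))],'head c',m+.045*n)
s=env.read_state();R=np.array(s['tool_rot']);o=R.T@(m+.045*n-np.array(s['ee_pos']));print('head c in tool',o)
S=camera_params('side')
im=np.load('pics/side0.npy')
# target TCP for seat, mirror x ang 20.6
for a in(20.6,):
  t=np.radians(a);tx=np.array([-np.cos(t),-np.sin(t)]);ty=np.array([-np.sin(t),np.cos(t)])
  g=np.array([.4755,.279])-o[0]*tx-o[1]*ty;print(g);plan(g[0],g[1],.0848,a+180,8)
```

```text
0.089 0.05547381446877637 ang 20.39014482526019 side angs [np.float64(19.776952210983993), np.float64(20.34178984718867)] head c [0.4794196  0.00766963 0.089     ]
0.091 0.0545819273837507 ang 20.390144825260183 side angs [np.float64(19.776952210984), np.float64(20.341789847188675)] head c [0.4790202  0.00752141 0.091     ]
0.093 0.05369004029872499 ang 20.39014482526013 side angs [np.float64(19.77695221098398), np.float64(20.341789847188696)] head c [0.4786208 0.0073732 0.093    ]
head c in tool [ 0.00897319 -0.0004129  -0.00815935]
[0.48375416 0.28254364]
[-11.3, 32.0, 0.0] -0.06
[-11.4, 32.0, 0.0] -0.06
[-11.4, 32.0, 0.0] -0.06
[-11.4, 32.0, 0.0] -0.06
[-11.5, 32.0, 0.0] -0.06
[-11.5, 32.0, 0.0] -0.06
[-11.5, 32.0, 0.0] -0.06
[-11.5, 31.9, 0.0] -0.06
```

drive_tool:
  travel:
    - [-11, 32, -15]
    - [-11, 32, -15]
    - [-11, 32, -15]
    - [-11, 32, -10]
    - [-11, 32, -5]
  spin: [0, 0, 0, 0, -0.5]

```text
time_s: 11.65
ee_pos: [0.4829, 0.1809, 0.1442]
tool_rot: [[-0.936, -0.353, -0.002], [-0.353, 0.936, -0.0], [0.002, 0.0, -1.0]]
wrist_force: [0.2, -0.1, -1.8]
gripper_width: 0.0548
```

drive_tool:
  travel:
    - [-12, 20, 0]
    - [0, 0, 0]
    - [0, 0, 0]
  spin: [0, 0, 0]

```text
time_s: 12.02
ee_pos: [0.4869, 0.2022, 0.1439]
tool_rot: [[-0.936, -0.353, -0.003], [-0.353, 0.936, -0.001], [0.003, -0.0, -1.0]]
wrist_force: [-0.2, -0.1, -1.6]
gripper_width: 0.0547
```

Run:
```python
from h import *
import pickle
P=shot('wrist','w4');pickle.dump(P,open('w4.pkl','wb'))
im=np.load('pics/w4.npy');S=np.array([.4755,.279]);t=np.radians(20.6)
print([np.round(proj(P,[*(S+np.array([[np.cos(t),-np.sin(t)],[np.sin(t),np.cos(t)]])@q),.028])) for q in ([-.047,-.0295],[-.047,.0295],[.047,.0295],[.047,-.0295],[.117,.015],[.117,-.015])])
im=im[60:400,240:640];cv2.imwrite('pics/w4.png',cv2.resize(im,None,fx=1.75,fy=1.75,interpolation=cv2.INTER_CUBIC))
s=env.read_state();print(s['ee_pos'],s['gripper_width'])
```

```text
[array([387., 164.]), array([469., 164.]), array([454., 280.]), array([380., 280.]), array([427., 352.]), array([392., 352.])]
[0.48702466 0.20196188 0.14418493] 0.05482362367307801
```

View pics/w4.png

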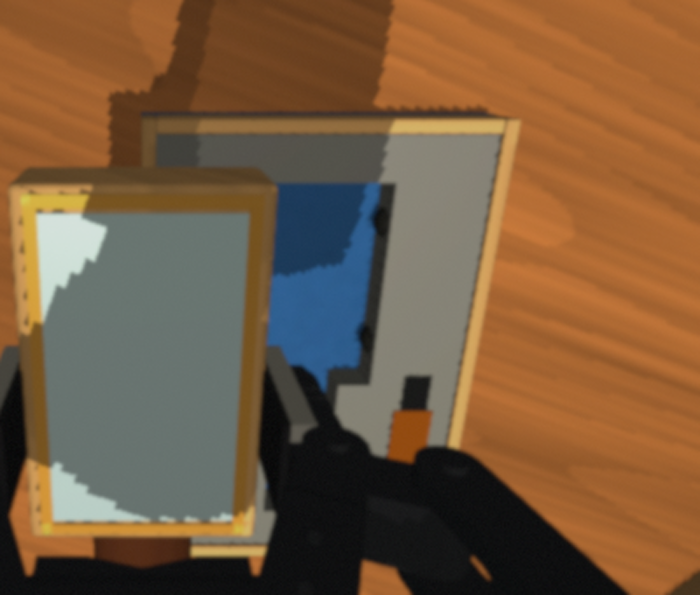

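Run:
```python
from h import *
import pickle;P=pickle.load(open('w4.pkl','rb'))
f=lambda u,v,z:ray(P,240+u/1.75,60+v/1.75,z)
S=np.array([.4755,.279]);t=np.radians(20.6);B=np.array([[np.cos(t),np.sin(t)],[-np.sin(t),np.cos(t)]])
for n,p in dict(rimR=f(520,120,.03),rimL=f(142,115,.03),cR=f(396,184,.028),cR2=f(370,384,.028),rimIn=f(503,135,.03)).items(): print(n,(B@(p[:2]-S)*1e3).round(1))
s=env.read_state();R=np.array(s['tool_rot']);e=np.array(s['ee_pos'])
for n,uv in dict(a=(10,186),b=(277,184),c=(252,537),d=(33,535)).items(): print(n,((R.T@(f(*uv,.1503)-e))*1e3).round(1))
# scene camera: predicted vs detected blue bounding for seat shifts
D=camera_params('scene');im=np.load('pics/scene0.npy').astype(int)
m=(im[:,:,0]-im[:,:,2]>25);m[:130]=0;m[190:]=0;m[:,:340]=0;m[:,430:]=0
ys,xs=np.nonzero(m);print('scene blue',len(xs),xs.mean(),ys.mean(),xs.min(),xs.max(),ys.min(),ys.max())
q=np.array([[-47,-29.5],[-47,29.5],[47,29.5],[47,15],[117,15],[117,-15],[47,-15],[47,-29.5]])/1e3
for dy in(-.002,0,.002):
  def poly(z):
    k=np.zeros((1600,2560),np.uint8);pt=[proj(D,[*(S+B.T@(p+[0,dy])),z]) for p in q]
    cv2.fillPoly(k,[np.round((np.array(pt)+.5)*4).astype(int)],1);return k
  k=poly(.028)&poly(.012);ys,xs=np.nonzero(k);print(dy,len(xs)/16,xs.mean()/4-.5,ys.mean()/4-.5)
```

```text
rimR [-72.   72.1]
rimL [-73.9 -76.3]
cR [-46.1  27.5]
cR2 [46.4 27.6]
rimIn [-66.2  66.5]
a [ 54.5 -27.1  -6. ]
b [54.9 27.4 -6. ]
c [-34.3  27.2  -6.2]
d [-33.7 -27.3  -6.2]
scene blue 281 374.30960854092524 157.87900355871886 356 403 150 166
-0.002 320.6875 374.3254726174235 158.3356558175794
0 315.4375 374.6601941747573 157.9132157717456
0.002 311.0625 374.56158328310227 157.5243118344384
```

Run:
```python
from h import *
S=np.array([.4755,.279]);t=np.radians(20.6);B=np.array([[np.cos(t),np.sin(t)],[-np.sin(t),np.cos(t)]])
g=S+B.T@np.array([.0098,-.0016]);print(g);plan(g[0],g[1],.06,200.6,1)
```

```text
[0.48523633 0.28095035]
[-26.1, 74.6, 84.2] 0.01
```

drive_tool:
  travel:
    - [-9, 25, 0]
    - [-9, 25, 20]
    - [-8, 25, 25]
    - [0, 0, 25]
    - [0, 0, 14]
  spin: [0, 0, 0, 0, 0]

```text
time_s: 12.7
ee_pos: [0.4847, 0.281, 0.0595]
tool_rot: [[-0.936, -0.352, -0.003], [-0.352, 0.936, -0.002], [0.003, -0.0, -1.0]]
wrist_force: [0.7, 0.6, -1.6]
gripper_width: 0.0545
```

drive_tool:
  travel:
    - [0, 0, 0]
    - [0, 0, 0]
    - [0, 0, 0]
  spin: [0, 0, 0]

```text
time_s: 13.08
ee_pos: [0.4869, 0.2824, 0.0625]
tool_rot: [[-0.936, -0.352, 0.002], [-0.352, 0.936, 0.001], [-0.002, 0.0, -1.0]]
wrist_force: [0.2, -0.7, -1.3]
gripper_width: 0.0545
```

Run:
```python
from h import *
import pickle
P=shot('wrist','w5');pickle.dump(P,open('w5.pkl','wb'))
plan(.48524,.28095,.047,200.6,1)
im=np.load('pics/w5.npy')[80:400,180:480];cv2.imwrite('pics/w5.png',cv2.resize(im,None,fx=1.85,fy=1.85,interpolation=cv2.INTER_CUBIC))
```

```text
[2.0, -0.8, 15.4] 0.03
```

View pics/w5.png

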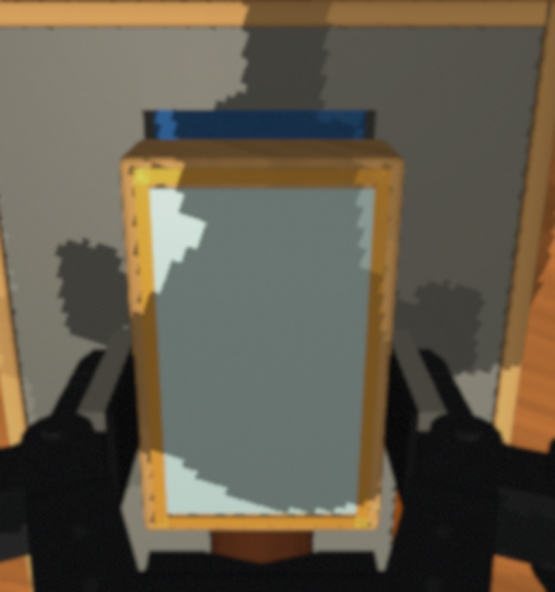

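The cutout's end corners are visible at (144,110) and (376,110). The mirror's top corners are at (122,160) and (403,160).

Run:
```python
from h import *
import pickle;P=pickle.load(open('w5.pkl','rb'))
s=env.read_state();R=np.array(s['tool_rot']);e=np.array(s['ee_pos'])
f=lambda u,v,z:((R.T@(ray(P,180+u/1.85,80+v/1.85,z)-e))*1e3).round(1)
zt=e[2]-.0159+.022
print('cut',f(144,110,.028),f(376,110,.028),'rim inner',f(0,27,.03),f(545,27,.03))
print('mir',f(122,160,zt),f(403,160,zt),f(146,528,zt),f(377,528,zt),e)
print('mirbot',f(133,141,zt-.022),f(391,141,zt-.022))
```

```text
cut [ 58.4 -29.9  34.3] [58.4 28.5 34.3] rim inner [ 78.4 -62.7  32.3] [78.3 67.4 32.3]
mir [ 54.3 -27.3  -6.2] [54.2 27.  -6.2] [-34.2 -27.7  -6. ] [-34.2  26.9  -6. ] [0.48679881 0.28243551 0.06243604]
mirbot [ 54.  -29.4  15.8] [53.9 28.9 15.8]
```

drive_tool:
  travel:
    - [2, -0.6, 5]
    - [0, 0, 6]
    - [0, 0, 4]
    - [0, 0, 2]
    - [0, 0, 0]
  spin: [0, 0, 0, 0, 0]

```text
time_s: 13.75
ee_pos: [0.484, 0.2809, 0.044]
tool_rot: [[-0.936, -0.353, -0.001], [-0.353, 0.936, -0.0], [0.001, -0.0, -1.0]]
wrist_force: [0.1, 0.3, -1.4]
gripper_width: 0.0545
```

drive_tool:
  travel:
    - [0, 0, 2]
    - [0, 0, 2]
    - [0, 0, 0]
  spin: [0, 0, 0]

```text
time_s: 14.12
ee_pos: [0.484, 0.2809, 0.0401]
tool_rot: [[-0.936, -0.353, -0.0], [-0.353, 0.936, -0.0], [0.0, -0.0, -1.0]]
wrist_force: [0.6, 0.4, -1.0]
gripper_width: 0.0545
```

drive_tool:
  travel:
    - [-0.7, 0, 1]
    - [0, 0, 1]
    - [0, 0, 0]
  spin: [0, 0, 0]

```text
time_s: 14.5
ee_pos: [0.4853, 0.2812, 0.0386]
tool_rot: [[-0.936, -0.353, 0.001], [-0.353, 0.936, -0.0], [-0.001, -0.0, -1.0]]
wrist_force: [1.0, -1.3, -0.9]
gripper_width: 0.0545
```

drive_tool:
  travel:
    - [0, 0, 1]
    - [0, 0, 1]
    - [0, 0, 0]
  spin: [0, 0, 0]

```text
time_s: 14.88
ee_pos: [0.4854, 0.2813, 0.0382]
tool_rot: [[-0.936, -0.353, 0.001], [-0.353, 0.936, -0.0], [-0.001, -0.0, -1.0]]
wrist_force: [-3.6, -3.1, 11.3]
gripper_width: 0.0546
```

Contact, with the mirror's back about 5 mm below the insert top, so it is in the mouth. Release and rise.

drive_tool:
  travel:
    - [0, 0, 0]
    - [0, 0, 0]
    - [0, 0, 0]
    - [0, 0, -30]
    - [0, 0, -30]
  spin: [0, 0, 0, 0, 0]
  jaw: 0.9

```text
time_s: 15.5
ee_pos: [0.4842, 0.281, 0.0962]
tool_rot: [[-0.936, -0.353, -0.002], [-0.353, 0.936, -0.001], [0.002, 0.0, -1.0]]
wrist_force: [-0.2, 0.2, 0.4]
gripper_width: 0.0766
```

drive_tool:
  travel:
    - [0, 0, -20]
    - [0, 0, 0]
    - [0, 0, 0]
    - [0, 0, 0]
  spin: [0, 0, 0, 0]
  jaw: 0

```text
time_s: 16.0
ee_pos: [0.4838, 0.2808, 0.1148]
tool_rot: [[-0.936, -0.353, -0.003], [-0.353, 0.936, -0.001], [0.003, -0.0, -1.0]]
wrist_force: [-0.7, -0.4, -0.3]
gripper_width: 0.0038
```

Run:
```python
from h import *
import pickle
P=shot('wrist','w6');pickle.dump(P,open('w6.pkl','wb'))
s=env.read_state();print(s['ee_pos'],s['gripper_width'],s['time_s'])
a=np.load('pics/w6.npy')[40:340,150:500];a=cv2.resize(a,None,fx=1.6,fy=1.6,interpolation=cv2.INTER_CUBIC)
cv2.imwrite('pics/w6.png',a)
```

```text
[0.4839143  0.28083975 0.11495555] 0.0003699498890296289 16.05
```

View pics/w6.png

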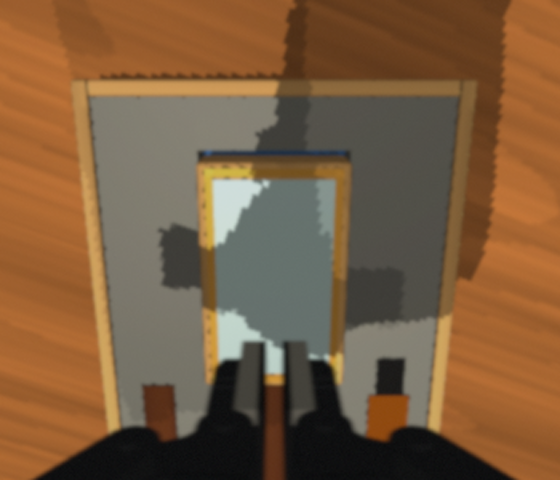

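The mirror sits squarely in the mouth. All 12 picture views are used, so from here I go by force and height. Move the shut fingers over the head centre and press in steps.

drive_tool:
  travel:
    - [9, 0, 10]
    - [0, 0, 20]
    - [0, 0, 15]
    - [0, 0, 4]
    - [0, 0, 0]
  spin: [0, 0, 0, 0, 0]

```text
time_s: 16.68
ee_pos: [0.4762, 0.2779, 0.0669]
tool_rot: [[-0.936, -0.353, -0.001], [-0.353, 0.936, -0.0], [0.001, -0.0, -1.0]]
wrist_force: [-0.3, -0.8, -0.1]
gripper_width: 0.0001
```

drive_tool:
  travel:
    - [0, 0, 2]
    - [0, 0, 2]
    - [0, 0, 0]
  spin: [0, 0, 0]

```text
time_s: 17.05
ee_pos: [0.4765, 0.2781, 0.0635]
tool_rot: [[-0.936, -0.353, 0.0], [-0.353, 0.936, 0.0], [-0.0, -0.0, -1.0]]
wrist_force: [-0.2, -0.5, -0.4]
gripper_width: 0.0
```

drive_tool:
  travel:
    - [0, 0, 2]
    - [0, 0, 2]
    - [0, 0, 0]
  spin: [0, 0, 0]

```text
time_s: 17.42
ee_pos: [0.4766, 0.2781, 0.0594]
tool_rot: [[-0.936, -0.353, 0.0], [-0.353, 0.936, 0.0], [-0.0, -0.0, -1.0]]
wrist_force: [-0.2, 0.4, 0.5]
gripper_width: 0.0002
```

drive_tool:
  travel:
    - [0, 0, 1]
    - [0, 0, 1]
    - [0, 0, 0]
  spin: [0, 0, 0]

```text
time_s: 17.8
ee_pos: [0.477, 0.2783, 0.0585]
tool_rot: [[-0.936, -0.353, 0.001], [-0.353, 0.936, 0.0], [-0.001, -0.0, -1.0]]
wrist_force: [-1.4, -0.7, 7.3]
gripper_width: -0.0
```

drive_tool:
  travel:
    - [0, 0, 1]
    - [0, 0, 1]
    - [0, 0, 0]
  spin: [0, 0, 0]

```text
time_s: 18.18
ee_pos: [0.4781, 0.2788, 0.0567]
tool_rot: [[-0.936, -0.353, 0.003], [-0.353, 0.936, 0.001], [-0.004, 0.0, -1.0]]
wrist_force: [0.3, 0.3, 5.4]
gripper_width: -0.0002
```

drive_tool:
  travel:
    - [0, 0, 2]
    - [0, 0, 1]
    - [0, 0, 0]
  spin: [0, 0, 0]

```text
time_s: 18.55
ee_pos: [0.4774, 0.2785, 0.0527]
tool_rot: [[-0.936, -0.353, 0.002], [-0.353, 0.936, 0.001], [-0.002, 0.0, -1.0]]
wrist_force: [1.9, 1.0, 1.5]
gripper_width: 0.0001
```

drive_tool:
  travel:
    - [0, 0, 2]
    - [0, 0, 1]
    - [0, 0, 0]
  spin: [0, 0, 0]

```text
time_s: 18.92
ee_pos: [0.476, 0.2779, 0.0489]
tool_rot: [[-0.936, -0.353, -0.001], [-0.353, 0.936, -0.0], [0.001, 0.0, -1.0]]
wrist_force: [0.6, 0.4, 0.0]
gripper_width: 0.0001
```

drive_tool:
  travel:
    - [0, 0, 1]
    - [0, 0, 1]
    - [0, 0, 0]
  spin: [0, 0, 0]

```text
time_s: 19.3
ee_pos: [0.4759, 0.2779, 0.048]
tool_rot: [[-0.936, -0.353, -0.001], [-0.353, 0.936, -0.0], [0.001, -0.0, -1.0]]
wrist_force: [-2.6, -1.3, 9.2]
gripper_width: 0.0
```

drive_tool:
  travel:
    - [0, 0, 1]
    - [0, 0, 1]
    - [0, 0, 0]
  spin: [0, 0, 0]

```text
time_s: 19.68
ee_pos: [0.476, 0.2779, 0.048]
tool_rot: [[-0.936, -0.353, -0.001], [-0.353, 0.936, -0.001], [0.001, -0.0, -1.0]]
wrist_force: [-6.8, -3.3, 21.8]
gripper_width: 0.0001
```

The centre is at the home height (0.048) and firm. Probe and press both long sides and the handle.

drive_tool:
  travel:
    - [0, 0, -14]
    - [0, 18, 0]
    - [0, 0, 6]
    - [0, 0, 4]
    - [0, 0, 0]
  spin: [0, 0, 0, 0, 0]

```text
time_s: 20.3
ee_pos: [0.4693, 0.2946, 0.0483]
tool_rot: [[-0.936, -0.353, -0.002], [-0.353, 0.936, -0.001], [0.002, -0.0, -1.0]]
wrist_force: [1.2, -0.3, -0.3]
gripper_width: 0.0002
```

drive_tool:
  travel:
    - [0, 0, 1.5]
    - [0, 0, 1.5]
    - [0, 0, 0]
    - [0, 0, 0]
  spin: [0, 0, 0, 0]

```text
time_s: 20.8
ee_pos: [0.4696, 0.2946, 0.048]
tool_rot: [[-0.936, -0.353, -0.001], [-0.353, 0.936, -0.0], [0.001, 0.0, -1.0]]
wrist_force: [-4.6, -1.9, 15.6]
gripper_width: 0.0003
```

drive_tool:
  travel:
    - [0, 0, -13]
    - [0, -18, 0]
    - [0, -18, 0]
    - [0, 0, 6]
    - [0, 0, 4]
  spin: [0, 0, 0, 0, 0]

```text
time_s: 21.42
ee_pos: [0.4823, 0.2606, 0.0483]
tool_rot: [[-0.936, -0.352, -0.002], [-0.352, 0.936, -0.0], [0.002, 0.0, -1.0]]
wrist_force: [0.0, -0.0, 0.9]
gripper_width: 0.0001
```

drive_tool:
  travel:
    - [0, 0, 1.5]
    - [0, 0, 1.5]
    - [0, 0, 0]
    - [0, 0, 0]
  spin: [0, 0, 0, 0]

```text
time_s: 21.92
ee_pos: [0.4824, 0.2607, 0.048]
tool_rot: [[-0.936, -0.353, -0.0], [-0.353, 0.936, -0.002], [0.001, -0.002, -1.0]]
wrist_force: [-4.6, -5.3, 16.6]
gripper_width: -0.0
```

Both sides are at 0.048. Now the handle end: home there means TCP z = 0.044.

drive_tool:
  travel:
    - [0, 0, -20]
    - [-35, 18, 0]
    - [-35, 0, 0]
    - [-25, 0, 0]
    - [0, 0, 10]
  spin: [0, 0, 0, 0, 0]

```text
time_s: 22.55
ee_pos: [0.5675, 0.3129, 0.0565]
tool_rot: [[-0.936, -0.353, 0.003], [-0.353, 0.936, 0.001], [-0.003, 0.0, -1.0]]
wrist_force: [-0.9, -0.2, -0.8]
gripper_width: -0.0003
```

drive_tool:
  travel:
    - [0, 0, 5]
    - [0, 0, 3]
    - [0, 0, 0]
    - [0, 0, 0]
  spin: [0, 0, 0, 0]

```text
time_s: 23.05
ee_pos: [0.5651, 0.3115, 0.0486]
tool_rot: [[-0.936, -0.353, 0.0], [-0.353, 0.936, 0.0], [-0.0, 0.0, -1.0]]
wrist_force: [-0.2, -0.0, 0.6]
gripper_width: -0.0002
```

drive_tool:
  travel:
    - [0, 0, 2]
    - [0, 0, 1.5]
    - [0, 0, 0]
    - [0, 0, 0]
  spin: [0, 0, 0, 0]

```text
time_s: 23.55
ee_pos: [0.5654, 0.3116, 0.0448]
tool_rot: [[-0.936, -0.353, 0.0], [-0.353, 0.936, -0.0], [-0.0, -0.0, -1.0]]
wrist_force: [-0.2, -1.0, -0.8]
gripper_width: -0.0001
```

drive_tool:
  travel:
    - [0, 0, 1]
    - [0, 0, 1]
    - [0, 0, 0]
    - [0, 0, 0]
  spin: [0, 0, 0, 0]

```text
time_s: 24.05
ee_pos: [0.5655, 0.3117, 0.0441]
tool_rot: [[-0.936, -0.353, 0.001], [-0.353, 0.936, 0.0], [-0.001, -0.0, -1.0]]
wrist_force: [-1.5, -0.2, 7.4]
gripper_width: 0.0
```

drive_tool:
  travel:
    - [0, 0, -30]
    - [0, 0, -50]
    - [0, 0, -60]
    - [0, 0, -30]
    - [0, 0, 0]
  spin: [0, 0, 0, 0, 0]

```text
time_s: 24.68
ee_pos: [0.5675, 0.3126, 0.2167]
tool_rot: [[-0.936, -0.353, 0.007], [-0.353, 0.936, 0.003], [-0.007, 0.0, -1.0]]
wrist_force: [-0.1, 1.0, 0.0]
gripper_width: -0.0002
```

Run:
```python
from h import *
# bystander check, green carton / white jar unchanged in scene view
a=np.load('pics/scene0.npy').astype(int);b=read_camera('scene')[:,:,::-1].astype(int)
for n,(x0,y0,x1,y1) in dict(carton=(258,220,295,270),bottle=(372,220,392,250),jar=(350,244,374,272)).items():
    print(n,np.abs(a-b)[y0:y1,x0:x1].mean())
P=shot('wrist','w7');s=env.read_state();print(s['ee_pos'],s['wrist_force'],s['time_s'])
im=np.load('pics/w7.npy').astype(int)
m=((im[:,:,0]-im[:,:,2]>30)&(im[:,:,0]>70));ys,xs=np.nonzero(m[:,150:500]);print('blue px',m.sum(), (xs.min()+150,xs.max()+150,ys.min(),ys.max()) if len(xs) else '')
```

```text
carton 1.3854054054054055
bottle 1.3844444444444444
jar 1.5223214285714286
[0.56496173 0.31139938 0.21212801] [0.11041647 0.22885607 0.63524399] 24.775
blue px 0
```

```bash
python3 -c "
from plant import ticket; print(ticket.close_job())"
```

```text
the job is handed in; nothing more can be done
None
```

I took the mirror out of the rack, stood it on the counter and tipped it onto its back with one finger, so it lay flat with its glass up and free of the gripper. I then gripped it by its long sides, set it in the mouth of the cutout and pressed it down with the closed fingers. I handed the job in at about 25 s.

- **Seating:** pressing at the head's centre and 18 mm to either side met firm resistance (16–22 N) at the home height, with the fingertips at 34 mm. The handle end stopped at 30 mm, also its home height.
- **Sideways fit:** I judged this from the wrist pictures when the mirror was in the mouth, where it sat squarely. I had used all 12 views by then, so I did not look at it after pressing.
- **Bystanders:** the carton, bottle and jar look unchanged between the first and last scene pictures.
- **Disagreement:** the side and wrist cameras differed by about 2 mm on the cutout's sideways position. I went mostly by the wrist view, and a closer wrist picture just above the mouth fitted it.

No check failed.

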